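Put a coaster under the honey jar in its corner of the board

ROBOT

A 6-joint arm with a two-finger parallel gripper is mounted at the origin on the work surface; the furniture and walls round the work are solid. World frame = base frame: x ahead of the robot, y to its left, z up, the work surface at z = 0. Lengths are in m, angles in rad, forces in N, time in s.
With the tool pointing down it reaches from about 0.375 to 0.9 m from the base axis. Payload 3.1 kg.
Tool frame: the origin (TCP) lies at the very end of the fingers, on their centre line; the grasp point (between the pads) lies 19 mm behind it (env.hold_point_z is the distance from the TCP to the grasp point, in m); z points along the fingers, y is the line along which they close (so a half turn about z gives the same grasp; the last joint's range is limited). The gripper opens to 85 mm and grips with 20 to 120 N. Pads are 22 mm wide; open, the fingers measure 114 mm over their backs; the gripper's body (76 mm by 85 mm) begins 54 mm behind the grasp point. The pads swing forward as they close: fully open they stand 13 mm farther back than shut.
Start: joints at [0.965, 0.527, 1.433, -0, 1.181, -0.178], TCP at [0.259, 0.569, 0.203] pointing down, gripper open.
Joint ranges: [-3.08, 3.08], [-0.75, 2.2], [0.22, 2.44], [-1.43, 4.57], [0, 2.65], [-2.85, 2.85]. Speed limits (rad/s): [2.79, 2.79, 3.14, 3.14, 3.14, 3.14].

INTERFACE

Orientations are given as a rotation vector (axis times angle).
In Python, from workcell import env gives the robot as it stands. The module is installed in compiled form; this text tells all that it offers.
- The arm moves only by the shell command python3 -m handwheel 'ROWS' [FORCE]. ROWS is JSON, one flat list of numbers, 7 for each row, row after row: the turn, a rotation vector about the tool's x, y, z in rad, then the shift along the tool's x, y, z in m, then the closure, from 0 (fully open) to 1 (shut). A call has 1 to 10 rows; each row shifts and turns the commanded pose from where the row before left it, along the tool's axes as they then stand; what a row does not reach is not made up. A row lasts 1/8 s, in which the tool goes at most 62.5 mm and 10.7 degrees, less where a joint would pass 70% of its speed; a pose out of reach is approached as far as the arm can. A call with a gripper value outside its range is refused whole. The fingers move at their own pace and stop on an object; FORCE is the grip in N (left out, the last holds). Time passes only in rows, so rows that do not move let the fingers close. It gives the time, the measured TCP pose, the force, the opening and the grip force at its end, in the units of the state.
- env.get_state(): the state, without advancing time (a new reading comes with each control period).
- env.get_image(name): name is "scene" or "top"; returns the picture (420x560x3 uint8, red, green, blue); there is no depth.
- env.camera_model(name): a dict with "fov_y" (degrees; the focal length in pixels is half the picture's height over the tangent of half this angle, whatever the lens; pixels are square), "cx", "cy" (the principal point, pixels), "R" (3x3) and "t" (3): a world point X has camera coordinates R X + t. Camera axes: x right, y down, z forward; pixel columns grow to the right and rows downward; lengths in m; the calibration is good to about 2 mm. A picture is of the moment at which its call begins. camera_model takes no time and is no camera call.
- env.hand_in(): hands the job in; it is judged then, once.
The state is a dict: "t": time; "qpos": joint angles; "joint_velocities": joint speeds; "effort": joint torques, N m; "eef_pos": TCP position; "tool_rot": TCP orientation; "force": force on the tool from outside, world axes, zero at the start; "moment": the same for the moment, N m; "gripper_width": finger opening in m; "finger_force": force on a finger pad.
Only numpy, scipy, OpenCV 4.12 (cv2) and the standard library are available. Lean on these libraries where they do the work, as an engineer would, in place of code of your own. Each camera call takes 0.05 s, during which the arm holds its last target. There are 200 camera calls.

TASK

The honey jar stands on the bare serving board in one of the two back corners (those away from the robot), beside the pepper mill in the other. Give it the round cork coaster that lies in the middle of the board: bring the coaster into the jar's corner, its rim within 2 cm of both edges of the board but not hanging over them, and gently stand the jar upright wholly on the coaster, about in its middle. Leave the pepper mill and the other things where they are, and let go of everything.

Things in the scene. Friction and masses are not known exactly. Their poses are not given: they have to be found in the camera images.
- board: Fixed square bamboo board, 300 (x) by 305 (y) by 18 mm. Origin at the centre of its underside, level with the worktop; x points away from the robot to the back edge (+150), y to the left edge (+152); turned up to 0.3 rad. Back corners: x +150, y +152 or -152. Beside the middle of its left and right edges a 120 mm strip of worktop is free: the jar can be parked there meanwhile.
- coaster: Round cork coaster, 96 mm across, 9 mm thick, 60 g (within 30 %), loose, flat near the middle of the board; too wide to grasp across, but it slides on the board when low fingertips push its rim. Origin at the centre of its underside, z up. Another like it, under the tumbler off the board, is not to be used.
- honey_jar: Squat round clear honey jar with a dark screw lid, 62 mm across and 99 mm tall, about 0.38 kg (may vary by 30 %), loose, with a solid fixed lid (62 mm across, the top 11 mm) and base 56 to 62 mm across. Stands upright in the left or right back corner of the board. Origin at the centre of its underside, z up.
- pepper_mill: Turned dark wood pepper mill, 58 mm across and 150 mm tall, standing loose in the back corner of the board that the jar does not have. Origin at the centre of its underside. Behind the board two plugs stick out of the wall to world x of about 0.65 (y 0.03 to 0.17, 0.1 m and more up), so swing the arm in well short of the wall. The robot need not touch it.
- teaspoon: Metal teaspoon, 130x27x11 mm, lying along the front edge of the board. Origin under its middle. The robot need not touch it.
- tumbler: Clear glass tumbler, 81 mm across and 91 mm tall, standing on a fixed second coaster on the worktop to the left of the board. Origin at the centre of its underside. The robot need not touch it.
- mug: Speckled mug with a handle, 86x117x88 mm, on the worktop to the front right of the board. Origin under its middle. The robot need not touch it.
Not all that is in view belongs to the job. Leave any pink or purple look-alike of the honey_jar alone.

How it is judged:
At the end, for the whole second after the job is handed in: The coaster lies flat in the back corner opposite the pepper mill's, its rim 0 to 22 mm inside the back and side edges (2 mm overhang passes); the jar stands upright on it (tilt under 0.06 rad), centres within 18 mm, released and at rest (x of coaster in the frame of board between 0.08 and 0.104 m and ((y of pepper_mill in the frame of board below 0 m and y of coaster in the frame of board between 0.082 and 0.106 m) or (y of pepper_mill in the frame of board above 0 m and y of coaster in the frame of board between -0.106 and -0.082 m)) and z of coaster in the frame of board between 0.014 and 0.022 m and angle between each of coaster, honey_jar's own z axis and vertical below 0.06 rad and horizontal distance between honey_jar and coaster below 0.018 m and z of honey_jar in the frame of coaster between 0.006 and 0.012 m and contact force between honey_jar and coaster above 0.5 N and contact force between honey_jar and the fingers below 0.1 N and linear speed of each of honey_jar, coaster below 0.02 m/s); the robot touches nothing.
It fails at once if the honey jar is tipped far over or knocked down (angle between honey_jar's own z axis and vertical above 0.6 rad).
It fails at once if the honey jar is dropped or slammed on the coaster (over 60 N) (contact force between honey_jar and coaster above 60 N).
It fails at once if the pepper mill is shifted by more than 25 mm or knocked over (distance of pepper_mill from where it was at the start of the episode above 0.025 m or angle between pepper_mill's own z axis and vertical above 0.4 rad).
It fails at once if the teaspoon, tumbler or mug is shifted by more than 30 mm (distance of any of teaspoon, tumbler, mug from where it was at the start of the episode above 0.03 m).
It also fails if it takes over 70 s, if anything falls off the work surface, if the arm or the gripper's body presses on something with over 40 N, if the wrist force passes 120 N, or if a joint passes its speed limit or range.

## Working session

There is one attempt and no reset: what is moved stays moved. The work goes in short steps, Python scripts to look and compute and a shell command to move; the robot and the scene stay as the last step left them, time stands still between calls to the robot, and variables do not carry over. Pictures are saved under pics/ and viewed, at most 10 in all, crops included, and the job is handed in when it is done.

```bash
mkdir -p pics
cat > h.py <<'E'
from workcell import env
import numpy as np, cv2
def snap(n,f):
    im=env.get_image(n); cv2.imwrite('pics/'+f,cv2.cvtColor(im,cv2.COLOR_RGB2BGR)); return im
def ray(n,u,v,z):
    m=env.camera_model(n); f=210/np.tan(np.radians(m['fov_y']/2)); R=np.array(m['R']);t=np.array(m['t'])
    d=R.T@np.array([(u-m['cx'])/f,(v-m['cy'])/f,1]); c=-R.T@t
    return c+d*(z-c[2])/d[2]
def proj(n,X):
    m=env.camera_model(n); f=210/np.tan(np.radians(m['fov_y']/2)); p=np.array(m['R'])@np.array(X)+m['t']
    return m['cx']+f*p[0]/p[2], m['cy']+f*p[1]/p[2]
E
python3 - <<'E'
from h import *
snap('scene','s0.png');snap('top','t0.png')
for n in('scene','top'):print(env.camera_model(n))
print(env.get_state())
E
```

```text
{'fov_y': 53.9491238567173, 'cx': 277.56008922757667, 'cy': 203.54747309902464, 'R': array([[ 0.5388561 , -0.84211904, -0.02167089],
       [-0.6035995 , -0.36803142, -0.70726269],
       [ 0.58762382,  0.39419335, -0.70661861]]), 't': array([-0.31531438,  0.24866349,  0.93440859])}
{'fov_y': 44.43520369315768, 'cx': 282.43802650558115, 'cy': 214.42991225515635, 'R': array([[ 0.02706624, -0.99952043,  0.01504424],
       [-0.98059819, -0.02947082, -0.19380055],
       [ 0.19415098, -0.0095069 , -0.98092559]]), 't': array([-0.10279808,  0.4421221 ,  1.18587017])}
{'t': 0.1, 'qpos': array([ 9.64494831e-01,  5.28359427e-01,  1.43380813e+00, -1.17433751e-05,
        1.18142073e+00, -1.78496806e-01]), 'joint_velocities': array([ 2.57566494e-05, -1.64680608e-03, -1.88598375e-03, -6.94767497e-04,
        3.09352538e-05, -8.62154140e-04]), 'effort': array([-8.55302333e-04, -4.43304133e+01, -1.78586143e+01, -2.68264284e-04,
        3.93436974e-03,  3.43493639e-05]), 'eef_pos': array([0.25885308, 0.56808294, 0.20252921]), 'tool_rot': array([-6.66714312e-01, -3.06925995e+00,  2.90230202e-03]), 'force': array([-0.99994277,  0.99663292, -0.93860185]), 'moment': array([ 0.020842  , -0.00083031, -0.00860105]), 'finger_force': 0.0, 'gripper_width': 0.0855842895799293}
```

View pics/s0.png

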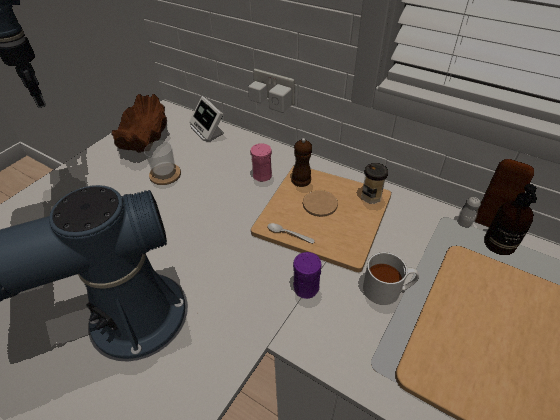

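View pics/t0.png

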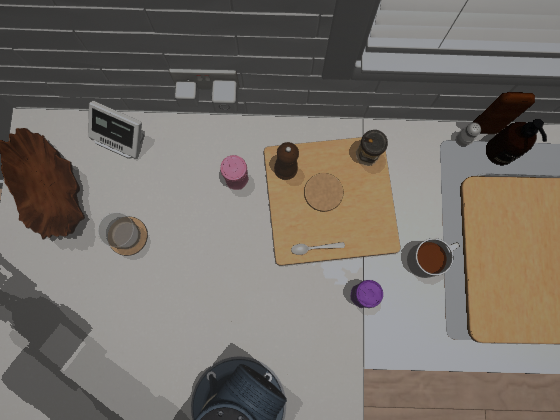

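Top view: the honey jar candidates are the dark-lidded clear jar at (373,143), the pink look-alike at (235,170) and the purple one at (369,293). The coaster candidates are the one on the board at (324,192) and the one under the tumbler at (127,236). I choose the dark-lidded jar in the board's back right corner and the coaster on the board. The mill is at (287,160).

```bash
cat > meas.py <<'E'
from h import *
im=cv2.imread('pics/t0.png'); hsv=cv2.cvtColor(im,cv2.COLOR_BGR2HSV)
m=cv2.inRange(hsv,(8,70,60),(28,255,255)); m[:,:255]=0;m[:,410:]=0;m[:120]=0;m[275:]=0
m=cv2.morphologyEx(m,cv2.MORPH_OPEN,np.ones((3,3)))
c=max(cv2.findContours(m,0,2)[0],key=cv2.contourArea)
P=np.array([ray('top',*p[0],.018)[:2] for p in c]).astype(np.float32)
h=cv2.convexHull(P);r=cv2.minAreaRect(h); print('board',r,cv2.boxPoints(r))
print('pix col',hsv[192,324],hsv[220,324],hsv[192,360])
g=cv2.medianBlur(hsv[:,:,1],3)
e=cv2.Canny(im,30,90)
cir=cv2.HoughCircles(cv2.GaussianBlur(im[:,:,2],(3,3),0),cv2.HOUGH_GRADIENT,1,10,param1=60,param2=14,minRadius=10,maxRadius=22)
for u,v,q in cir[0]:
    if 260<u<400 and 120<v<270: print('circ',u,v,q,ray('top',u,v,.027),ray('top',u,v,.117))
s=cv2.imread('pics/s0.png')
out=np.hstack([cv2.resize(im[115:275,250:450],None,fx=2,fy=2.5*0+2,interpolation=2),cv2.resize(s[150:310,240:440],None,fx=2,fy=2,interpolation=2)])
cv2.imwrite('pics/crop0.png',out)
E
python3 meas.py
```

```text
board ((0.4937933683395386, -0.20773747563362122), (0.29923397302627563, 0.3035667836666107), 7.8209052085876465) [[ 0.32491386 -0.07772537]
 [ 0.36622232 -0.37846845]
 [ 0.6626729  -0.3377496 ]
 [ 0.6213644  -0.0370065 ]]
pix col [ 15 107 140] [ 17 110 160] [ 18 105 160]
circ 322.5 191.5 20.2 [ 0.5084512  -0.18689027  0.027     ] [ 0.48620922 -0.17891298  0.117     ]
circ 374.5 142.5 13.2 [ 0.63854621 -0.31559699  0.027     ] [ 0.60673435 -0.29815195  0.117     ]
circ 281.5 165.5 15.9 [ 0.57144375 -0.08464652  0.027     ] [ 0.544568   -0.08419035  0.117     ]
circ 360.5 151.5 12.1 [ 0.61388706 -0.28044226  0.027     ] [ 0.58388915 -0.26558322  0.117     ]
circ 286.5 152.5 10.5 [ 0.60538909 -0.09614803  0.027     ] [ 0.57601629 -0.09484579  0.117     ]
```

View pics/crop0.png

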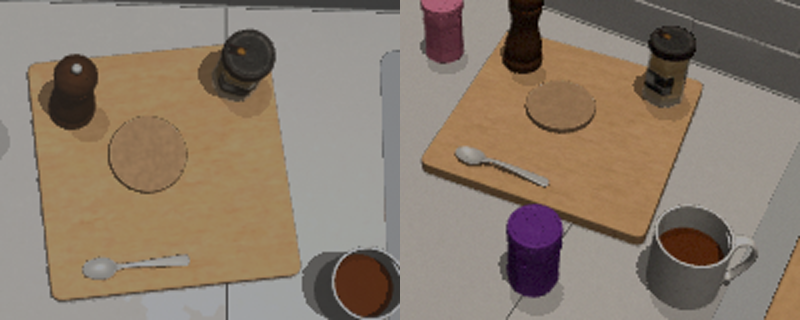

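The crop confirms it: dark-lidded clear jar with a label, back right corner. The coaster is in the board's middle and the mill is back left. Next I cross-check the lid in the scene view and compute the move.

Run:
```python
from h import *
from scipy.spatial.transform import Rotation as Ro
print('lid scene',ray('scene',375,169,.117),'top',ray('top',374,142,.117))
s=cv2.imread('pics/s0.png');
hsv=cv2.cvtColor(cv2.imread('pics/t0.png'),cv2.COLOR_BGR2HSV)
print('wall',ray('top',374,118,0),'mug',ray('top',432,258,.085),'mugR',ray('top',410,258,.085))
print('coaster top',ray('top',324,192,.027),'scene',ray('scene',240+161/2,150+103/2,.027))
print('mill',ray('top',288,148,.168))
st=env.get_state();R=Ro.from_rotvec(st['tool_rot'])*Ro.from_rotvec([0,0,.183])
print(R.as_matrix().round(3))
print(R.inv().apply(np.array([.605,-.299,.24])-st['eef_pos']), Ro.from_rotvec(st['tool_rot']).inv().apply(np.array([.605,-.299,.24])-st['eef_pos']))
```

```text
lid scene [ 0.60647828 -0.2954989   0.117     ] top [ 0.6079129  -0.29699932  0.117     ]
wall [ 0.71441867 -0.32004831  0.        ] mug [ 0.34567396 -0.43380733  0.085     ] mugR [ 0.34422503 -0.38340976  0.085     ]
coaster top [ 0.50730437 -0.1905836   0.027     ] scene [ 0.50650069 -0.19159179  0.027     ]
mill [ 0.56982541 -0.09714707  0.168     ]
[[-0.819  0.574 -0.001]
 [ 0.574  0.819 -0.002]
 [-0.    -0.002 -1.   ]]
[-0.78085276 -0.51185555 -0.03643393] [-0.67466659 -0.64540849 -0.03643393]
```

```bash
python3 -m handwheel '[0,0,0.183,0,0,-0.037,0, 0,0,0,-0.05,-0.032,0,0, 0,0,0,-0.05,-0.032,0,0, 0,0,0,-0.05,-0.032,0,0, 0,0,0,-0.05,-0.032,0,0, 0,0,0,-0.05,-0.032,0,0, 0,0,0,-0.05,-0.032,0,0, 0,0,0,-0.05,-0.032,0,0, 0,0,0,-0.05,-0.032,0,0, 0,0,0,-0.05,-0.032,0,0]'; python3 -m handwheel '[0,0,0,-0.05,-0.032,0,0, 0,0,0,-0.05,-0.032,0,0, 0,0,0,-0.05,-0.032,0,0, 0,0,0,-0.05,-0.032,0,0, 0,0,0,-0.05,-0.032,0,0, 0,0,0,-0.04,-0.032,0,0, 0,0,0,0,0,0,0]'
cat > go.py <<'E'
import sys
from h import *
from scipy.spatial.transform import Rotation as Ro
def to(x,y,z):
    st=env.get_state();R=Ro.from_rotvec(st['tool_rot']);print('pos',st['eef_pos'].round(4),'rpy-mat z',R.as_matrix()[:,2].round(3),'x',R.as_matrix()[:,0].round(3),'q6',st['qpos'][5].round(2),'w',st['gripper_width'].round(4),'t',st['t'],'F',st['force'].round(1))
    print('tool shift',R.inv().apply(np.array([x,y,z])-st['eef_pos']).round(4))
if __name__=='__main__': to(*map(float,sys.argv[1:4]))
E
python3 go.py .607 -.297 .24
```

```text
t: 1.35
eef_pos: [0.463, 0.0728, 0.2403]
tool_rot: [-0.945, -2.996, -0.0]
force: [1.3, 0.3, -0.1]
gripper_width: 0.0851
finger_force: 0.0
t: 2.22
eef_pos: [0.5906, -0.253, 0.2393]
tool_rot: [0.951, 2.994, -0.001]
force: [-0.3, 0.6, 0.4]
gripper_width: 0.0857
finger_force: 0.0Traceback (most recent call last):
  File "go.py", line 7, in <module>
    if __name__=='__main__': to(*map(float,sys.argv[1:4]))
                             ~~^^^^^^^^^^^^^^^^^^^^^^^^^^^
  File "go.py", line 5, in to
    st=env.get_state();R=Ro.from_rotvec(st['tool_rot']);print('pos',st['eef_pos'].round(4),'rpy-mat z',R.as_matrix()[:,2].round(3),'x',R.as_matrix()[:,0].round(3),'q6',st['qpos'][5].round(2),'w',st['gripper_width'].round(4),'t',st['t'],'F',st['force'].round(1))
                                                                                                                                                                                                   ^^^^^^^^^^^^^^^^^^^^^^^^^
AttributeError: 'float' object has no attribute 'round'
```

```bash
sed -i "s/st\['gripper_width'\].round(4)/round(st['gripper_width'],4)/" go.py; python3 go.py .607 -.297 .24
python3 - <<'E'
from h import *
a=snap('top','t1.png');b=snap('scene','s1.png')
cv2.imwrite('pics/c1.png',cv2.cvtColor(np.hstack([cv2.resize(a[80:280,250:450],None,fx=2,fy=2),cv2.resize(b[100:300,260:460],None,fx=2,fy=2)]),cv2.COLOR_RGB2BGR))
E
```

```text
pos [ 0.5906 -0.253   0.2393] rpy-mat z [ 0.    -0.001 -1.   ] x [-0.817  0.577 -0.001] q6 -1.53 w 0.0857 t 2.225 F [-0.3  0.6  0.4]
tool shift [-0.0387 -0.0265 -0.0006]
```

View pics/c1.png

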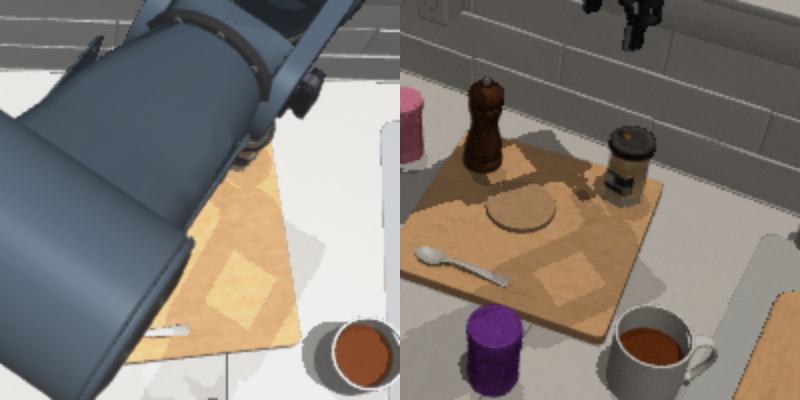

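The picture shows the gripper hovering short of the jar, whose lid is at crop (632,140). Nothing has moved. Centring over the jar and going down.

```bash
python3 -m handwheel '[0,0,0,-0.039,-0.027,0,0, 0,0,0,0,0,0,0, 0,0,0,0,0,0.03,0, 0,0,0,0,0,0.03,0, 0,0,0,0,0,0.03,0]'; python3 go.py .607 -.297 .062
```

```text
t: 2.95
eef_pos: [0.6061, -0.2907, 0.1498]
tool_rot: [-0.941, -2.996, -0.001]
force: [0.4, 0.2, -0.4]
gripper_width: 0.085
finger_force: 0.0
pos [ 0.6061 -0.2907  0.1498] rpy-mat z [-0.001  0.001 -1.   ] x [-0.82   0.572  0.001] q6 -1.58 w 0.085 t 2.95 F [ 0.4  0.2 -0.4]
tool shift [-0.0045 -0.0047  0.0878]
```

```bash
python3 -m handwheel '[0,0,0,-0.0045,-0.0047,0,0, 0,0,0,0,0,0.02,0, 0,0,0,0,0,0.02,0, 0,0,0,0,0,0.02,0, 0,0,0,0,0,0.014,0, 0,0,0,0,0,0.014,0, 0,0,0,0,0,0,0]' 25; python3 go.py .607 -.297 .062; python3 -m handwheel '[0,0,0,0,0,0,0.15,0,0,0,0,0,0,0.25,0,0,0,0,0,0,0.4,0,0,0,0,0,0,0.6,0,0,0,0,0,0,0.6,0,0,0,0,0,0,0.6]' 25
```

```text
t: 3.82
eef_pos: [0.6069, -0.2993, 0.0611]
tool_rot: [-0.944, -2.994, -0.001]
force: [-0.4, 0.2, 0.1]
gripper_width: 0.0853
finger_force: 0.0
pos [ 0.6069 -0.2993  0.0611] rpy-mat z [-0.002  0.002 -1.   ] x [-0.819  0.574  0.003] q6 -1.58 w 0.0853 t 3.825 F [-0.4  0.2  0.1]
tool shift [ 0.0012  0.002  -0.0009]
t: 4.58
eef_pos: [0.6085, -0.3, 0.0635]
tool_rot: [0.944, 2.994, -0.0]
force: [0.1, 2.2, 5.6]
gripper_width: 0.0612
finger_force: 27.3
```

```bash
python3 -m handwheel '[0,0,0,0,0,-0.02,0.6,0,0,0,0,0,-0.02,0.6,0,0,0,0,0,-0.02,0.6,0,0,0,0,0,0,0.6]' 30; python3 go.py .523 -.418 .12
```

```text
t: 5.08
eef_pos: [0.609, -0.3012, 0.1251]
tool_rot: [0.943, 2.991, -0.003]
force: [0.3, -0.1, -5.3]
gripper_width: 0.0608
finger_force: 34.5
pos [ 0.609  -0.3012  0.1251] rpy-mat z [ 0.004 -0.003 -1.   ] x [-0.819  0.574 -0.005] q6 -1.58 w 0.0608 t 5.075 F [ 0.3 -0.1 -5.3]
tool shift [ 0.0034 -0.145   0.0051]
```

```bash
python3 -m handwheel '[0,0,0,0.003,-0.029,0,0.6,0,0,0,0,-0.029,0,0.6,0,0,0,0,-0.029,0,0.6,0,0,0,0,-0.029,0,0.6,0,0,0,0,-0.029,0,0.6,0,0,0,0,0,0,0.6]'; python3 go.py .523 -.418 .055
```

```text
t: 5.82
eef_pos: [0.5201, -0.4189, 0.1216]
tool_rot: [-0.949, -2.993, 0.0]
force: [0.1, -0.7, -5.1]
gripper_width: 0.0609
finger_force: 34.6
pos [ 0.5201 -0.4189  0.1216] rpy-mat z [-0.001  0.    -1.   ] x [-0.817  0.576  0.001] q6 -1.8 w 0.0609 t 5.825 F [ 0.1 -0.7 -5.1]
tool shift [-0.0019  0.0025  0.0666]
```

```bash
python3 -m handwheel '[0,0,0,0,0,0.02,0.6,0,0,0,0,0,0.02,0.6,0,0,0,0,0,0.015,0.6,0,0,0,0,0,0.01,0.6,0,0,0,0,0,0.005,0.6,0,0,0,0,0,0,0.6]'; python3 -m handwheel '[0,0,0,0,0,0.003,0.6,0,0,0,0,0,0.003,0.6,0,0,0,0,0,0,0.6]'
```

```text
t: 6.58
eef_pos: [0.5221, -0.4169, 0.0522]
tool_rot: [-0.944, -2.996, -0.0]
force: [-0.3, -0.7, -4.5]
gripper_width: 0.0606
finger_force: 34.7
t: 6.95
eef_pos: [0.5219, -0.4168, 0.0463]
tool_rot: [-0.945, -2.996, -0.0]
force: [0.0, 0.6, -4.9]
gripper_width: 0.0609
finger_force: 34.7
```

```bash
python3 -m handwheel '[0,0,0,0,0,0.002,0.6,0,0,0,0,0,0,0.6]';python3 -m handwheel '[0,0,0,0,0,0.002,0.6,0,0,0,0,0,0,0.6]'
```

```text
t: 7.2
eef_pos: [0.5226, -0.4173, 0.0456]
tool_rot: [0.944, 2.995, -0.001]
force: [0.1, 0.8, 2.1]
gripper_width: 0.061
finger_force: 35.1
t: 7.45
eef_pos: [0.5231, -0.4176, 0.0456]
tool_rot: [0.943, 2.994, -0.002]
force: [-2.3, 3.5, 11.8]
gripper_width: 0.0608
finger_force: 35.9
```

```bash
python3 -m handwheel '[0,0,0,0,0,-0.002,0.4,0,0,0,0,0,0,0.1,0,0,0,0,0,0,0,0,0,0,0,0,0,0,0,0,0,0,0,-0.01,0,0,0,0,0,0,-0.03,0,0,0,0,0,0,-0.05,0,0,0,0,0,0,-0.05,0,0,0,0,0,0,0,0]'
python3 - <<'E'
from h import *
import go
b=np.array([.494,-.208]);a=np.radians(7.82);ex=np.array([np.cos(a),np.sin(a)]);ey=np.array([-ex[1],ex[0]])
c=np.array([.507,-.191]); T=b+.092*ex-.094*ey; d=T-c; L=np.hypot(*d); u=d/L
print('target',T,'dist',L,'dir',np.degrees(np.arctan2(d[1],d[0])), 'board coaster',(c-b)@ex,(c-b)@ey)
S=c-.075*u; E=T-.0543*u
print('start',S,'end',E)
go.to(*S,.17)
E
```

```text
t: 8.57
eef_pos: [0.5247, -0.4197, 0.1908]
tool_rot: [0.941, 2.986, -0.01]
force: [1.1, -0.4, -1.1]
gripper_width: 0.0852
finger_force: 0.0
target [ 0.59793421 -0.28860819] dist 0.13340310717434317 dir -47.02729633756891 board coaster 0.01519214909047178 0.015073108704340898
start [ 0.45587626 -0.13612411] end [ 0.56092062 -0.24887805]
pos [ 0.5247 -0.4197  0.1908] rpy-mat z [ 0.008 -0.009 -1.   ] x [-0.819  0.573 -0.012] q6 -1.8 w 0.0852 t 8.575 F [ 1.1 -0.4 -1.1]
tool shift [0.2192 0.193  0.0176]
```

```bash
python3 -m handwheel '[0,0,0.105,0.055,0.02,0,0.2,0,0,0.105,0.035,0.02,0,0.4,0,0,0,0.035,0.025,0,0.57,0,0,0,0.035,0.025,0,0.57,0,0,0,0.025,0.025,0,0.57,0,0,0,0,0,0,0.57]'; python3 go.py .4559 -.1361 .19
```

```text
t: 9.32
eef_pos: [0.4641, -0.2075, 0.184]
tool_rot: [-1.248, -2.88, -0.001]
force: [-0.7, -0.2, 0.8]
gripper_width: 0.0366
finger_force: 0.0
pos [ 0.4641 -0.2075  0.184 ] rpy-mat z [-0.002  0.002 -1.   ] x [-0.684  0.73   0.003] q6 -1.39 w 0.0366 t 9.325 F [-0.7 -0.2  0.8]
tool shift [ 0.0577  0.0428 -0.0058]
```

```bash
python3 -m handwheel '[0,0,0,0.029,0.0215,0,0.57,0,0,0,0.029,0.0215,0,0.57,0,0,0,0,0,0.03,0.57,0,0,0,0,0,0.04,0.57,0,0,0,0,0,0.04,0.57,0,0,0,0,0,0.03,0.57,0,0,0,0,0,0.01,0.57,0,0,0,0,0,0,0.57]'; python3 go.py .4559 -.1361 .025
```

```text
t: 10.32
eef_pos: [0.4573, -0.1391, 0.034]
tool_rot: [-1.254, -2.88, 0.0]
force: [0.8, -0.2, -0.0]
gripper_width: 0.0367
finger_force: 0.0
pos [ 0.4573 -0.1391  0.034 ] rpy-mat z [-0.001  0.    -1.   ] x [-0.681  0.732  0.001] q6 -1.28 w 0.0367 t 10.325 F [ 0.8 -0.2 -0. ]
tool shift [0.0032 0.0011 0.009 ]
```

```bash
python3 -m handwheel '[0,0,0,0,0.001,0.004,0.57,0,0,0,0,0,0.004,0.57,0,0,0,0,0,0.003,0.57,0,0,0,0,0,0,0.57]'; for i in 1; do python3 -m handwheel '[0,0,0,0,0,0.002,0.57,0,0,0,0,0,0,0.57]'; done
```

```text
t: 10.82
eef_pos: [0.4579, -0.1378, 0.0234]
tool_rot: [1.253, 2.881, -0.0]
force: [1.0, 0.2, -0.3]
gripper_width: 0.0371
finger_force: 0.0
t: 11.08
eef_pos: [0.4579, -0.1379, 0.0214]
tool_rot: [-1.253, -2.881, 0.0]
force: [0.0, 0.0, 0.5]
gripper_width: 0.037
finger_force: 0.0
```

```bash
python3 -m handwheel '[0,0,0,0,0,0.002,0.57,0,0,0,0,0,0,0.57]'
```

```text
t: 11.32
eef_pos: [0.4578, -0.1378, 0.0193]
tool_rot: [-1.253, -2.88, -0.0]
force: [-0.6, -0.5, -0.2]
gripper_width: 0.0368
finger_force: 0.0
```

```bash
python3 -m handwheel '[0,0,0,0,0,0.002,0.57,0,0,0,0,0,0,0.57]';python3 -m handwheel '[0,0,0,0,0,0.001,0.57,0,0,0,0,0,0,0.57]'; python3 go.py .5601 -.2481 .0175
```

```text
t: 11.58
eef_pos: [0.4578, -0.1378, 0.0173]
tool_rot: [-1.253, -2.88, -0.0]
force: [-0.5, -0.5, -0.4]
gripper_width: 0.0367
finger_force: 0.0
t: 11.82
eef_pos: [0.4579, -0.1379, 0.0164]
tool_rot: [-1.253, -2.881, -0.0]
force: [0.0, 0.0, -0.1]
gripper_width: 0.0364
finger_force: 0.0
pos [ 0.4579 -0.1379  0.0164] rpy-mat z [-0.  0. -1.] x [-0.682  0.732  0.   ] q6 -1.28 w 0.0364 t 11.825 F [ 0.   0.  -0.1]
tool shift [-0.1503 -0.0003 -0.0012]
```

```bash
python3 -m handwheel '[0,0,0,-0.008,0,0,0.57,0,0,0,-0.008,0,0,0.57,0,0,0,-0.008,0,0,0.57,0,0,0,-0.008,0,0,0.57,0,0,0,-0.008,0,0,0.57,0,0,0,-0.008,0,0,0.57,0,0,0,-0.008,0,0,0.57,0,0,0,-0.006,0,0,0.57,0,0,0,0,0,0,0.57]'; python3 go.py .5601 -.2481 .0175
python3 - <<'E'
from h import *
a=snap('top','t2.png');b=snap('scene','s2.png')
cv2.imwrite('pics/c2.png',cv2.cvtColor(np.hstack([cv2.resize(a[80:280,250:450],None,fx=2,fy=2),cv2.resize(b[130:280,270:420],None,fx=2.667,fy=2.667)[:400,:400]]),cv2.COLOR_RGB2BGR))
E
```

```text
t: 12.95
eef_pos: [0.5006, -0.1837, 0.0164]
tool_rot: [1.254, 2.88, -0.0]
force: [0.1, -0.4, 0.0]
gripper_width: 0.0364
finger_force: 0.0
pos [ 0.5006 -0.1837  0.0164] rpy-mat z [ 0. -0. -1.] x [-0.681  0.732 -0.001] q6 -1.31 w 0.0364 t 12.95 F [ 0.1 -0.4  0. ]
tool shift [-0.0877 -0.0004 -0.001 ]
```

View pics/c2.png

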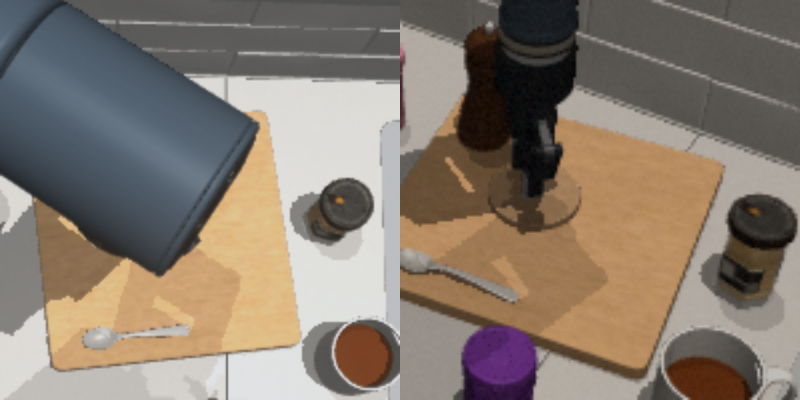

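The picture shows the jar parked upright at (347,205) in the left half. The fingertips are above the coaster, which is still at scene pixel (320,204): the tips sit higher than I assumed and passed over it. I'll go back and lower until they touch the board.

```bash
python3 -m handwheel '[0,0,0,0.02,0,0,0.57,0,0,0,0.022,0,0,0.57,0,0,0,0.02,0,0,0.57,0,0,0,0,0,0.003,0.57,0,0,0,0,0,0.002,0.57,0,0,0,0,0,0,0.57]'; python3 -m handwheel '[0,0,0,0,0,0.002,0.57,0,0,0,0,0,0,0.57]'
```

```text
t: 13.8
eef_pos: [0.4589, -0.1387, 0.0113]
tool_rot: [1.253, 2.879, -0.0]
force: [0.2, -0.1, -0.1]
gripper_width: 0.0369
finger_force: 0.0
t: 14.05
eef_pos: [0.4581, -0.1381, 0.0093]
tool_rot: [1.254, 2.88, 0.0]
force: [-0.4, 1.5, -0.1]
gripper_width: 0.0367
finger_force: 0.0
```

```bash
python3 -m handwheel '[0,0,0,0,0,0.002,0.57,0,0,0,0,0,0,0.57]'; python3 go.py .5601 -.2481 .0175
```

```text
t: 14.3
eef_pos: [0.4578, -0.1379, 0.0073]
tool_rot: [-1.253, -2.88, -0.0]
force: [-0.2, -0.1, -0.1]
gripper_width: 0.0368
finger_force: 0.0
pos [ 0.4578 -0.1379  0.0073] rpy-mat z [-0.  0. -1.] x [-0.682  0.732  0.   ] q6 -1.28 w 0.0368 t 14.3 F [-0.2 -0.1 -0.1]
tool shift [-0.1504 -0.0003 -0.0103]
```

```bash
python3 -m handwheel '[0,0,0,-0.008,0,0,0.57,0,0,0,-0.008,0,0,0.57,0,0,0,-0.008,0,0,0.57,0,0,0,-0.008,0,0,0.57,0,0,0,-0.008,0,0,0.57,0,0,0,-0.008,0,0,0.57,0,0,0,0,0,0,0.57]'; python3 go.py .5601 -.2481 .0075
python3 - <<'E'
from h import *
b=snap('scene','s3.png')
cv2.imwrite('pics/c3.png',cv2.cvtColor(cv2.resize(b[130:280,270:420],None,fx=3,fy=3),cv2.COLOR_RGB2BGR))
E
```

```text
t: 15.18
eef_pos: [0.4914, -0.1737, 0.0074]
tool_rot: [1.254, 2.879, -0.0]
force: [0.6, -1.0, 0.5]
gripper_width: 0.0368
finger_force: 0.0
pos [ 0.4914 -0.1737  0.0074] rpy-mat z [ 0.001 -0.001 -1.   ] x [-0.681  0.732 -0.001] q6 -1.3 w 0.0368 t 15.175 F [ 0.6 -1.   0.5]
tool shift [-1.013e-01 -4.000e-04  1.000e-04]
```

View pics/c3.png

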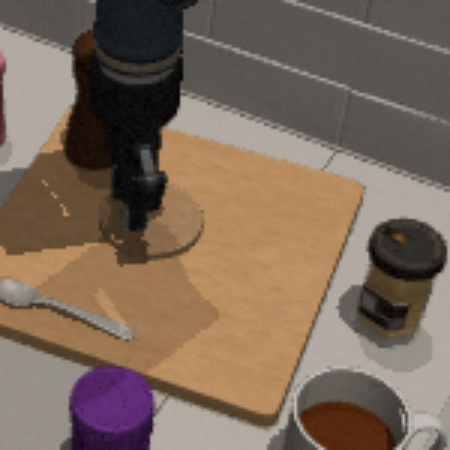

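Run:
```python
from h import *
p=np.array([.4914,-.1737]);y=np.array([.732,.681])
for z in (.018,.027): print(z,[np.round(proj('scene',[*(p+s*.018*y),z]),1) for s in(-1,1)])
print('coaster0',np.round(proj('scene',[.507,-.191,.027]),1))
b=cv2.imread('pics/s3.png'); a=cv2.imread('pics/s0.png')
c=np.hstack([cv2.resize(x[170:230,285:355],None,fx=5.7,fy=5.7,interpolation=2) for x in (a,b)])
c=cv2.convertScaleAbs(c,alpha=1.8,beta=20)
cv2.imwrite('pics/c4.png',c);print(c.shape)
```

```text
0.018 [array([313.6, 209.3]), array([310.5, 200.3])]
0.027 [array([313.7, 207. ]), array([310.6, 197.9])]
coaster0 [320.4 201.3]
(342, 798, 3)
```

View pics/c4.png

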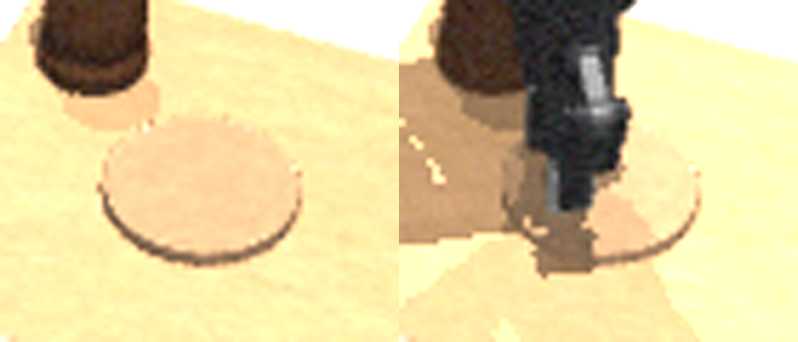

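The crop shows the coaster unmoved, and the tip (570,210) still above it with its shadow apart. So the tips are higher than the TCP reading suggests. Backing out and lowering until force shows.

```bash
python3 -m handwheel '[0,0,0,0.02,0,0,0.57,0,0,0,0.02,0,0,0.57,0,0,0,0.01,0,0,0.57,0,0,0,0,0,0.003,0.57,0,0,0,0,0,0.003,0.57,0,0,0,0,0,0,0.57]'; python3 -m handwheel '[0,0,0,0,0,0.003,0.57,0,0,0,0,0,0,0.57]'
```

```text
t: 15.98
eef_pos: [0.4572, -0.137, 0.0011]
tool_rot: [1.254, 2.88, -0.0]
force: [-0.3, -0.2, 0.9]
gripper_width: 0.0368
finger_force: 0.0
t: 16.23
eef_pos: [0.4566, -0.1365, -0.0018]
tool_rot: [-1.254, -2.88, -0.0]
force: [0.8, -0.3, 0.3]
gripper_width: 0.0365
finger_force: 0.0
```

```bash
python3 -m handwheel '[0,0,0,0,0,0.003,0.57,0,0,0,0,0,0,0.57]'; python3 -m handwheel '[0,0,0,0,0,0.002,0.57,0,0,0,0,0,0,0.57]'
```

```text
t: 16.48
eef_pos: [0.4564, -0.1364, -0.0048]
tool_rot: [-1.253, -2.88, -0.0]
force: [-0.2, 0.5, -0.2]
gripper_width: 0.0368
finger_force: 0.0
t: 16.73
eef_pos: [0.4565, -0.1364, -0.0067]
tool_rot: [-1.253, -2.881, 0.0]
force: [0.1, 1.0, 0.2]
gripper_width: 0.0362
finger_force: 0.0
```

```bash
python3 -m handwheel '[0,0,0,0,0,0.002,0.57,0,0,0,0,0,0,0.57]'; python3 -m handwheel '[0,0,0,0,0,0.001,0.57,0,0,0,0,0,0,0.57]'
python3 - <<'E'
from h import *
b=snap('scene','s5.png')
c=cv2.resize(b[150:230,275:355],None,fx=6,fy=6,interpolation=2)
cv2.imwrite('pics/c5.png',cv2.convertScaleAbs(c[:,:,::-1],alpha=1.8,beta=20))
p=np.array([.4565,-.1364]);y=np.array([.732,.681])
for z in (-.007,.018,.027,.05): print(z,[np.round(proj('scene',[*(p+s*.025*y),z]),1) for s in(-1,1)])
E
```

```text
t: 16.98
eef_pos: [0.4565, -0.1364, -0.0087]
tool_rot: [-1.253, -2.88, -0.0]
force: [-0.5, 0.5, -0.2]
gripper_width: 0.0368
finger_force: 0.0
t: 17.23
eef_pos: [0.4565, -0.1364, -0.0096]
tool_rot: [-1.253, -2.881, -0.0]
force: [0.4, 0.5, -0.1]
gripper_width: 0.0364
finger_force: 0.0
-0.007 [array([295.8, 220.1]), array([292.1, 207.4])]
0.018 [array([295.9, 213.8]), array([292.1, 201.1])]
0.027 [array([295.9, 211.5]), array([292.1, 198.8])]
0.05 [array([296. , 205.5]), array([292.1, 192.8])]
```

View pics/c5.png

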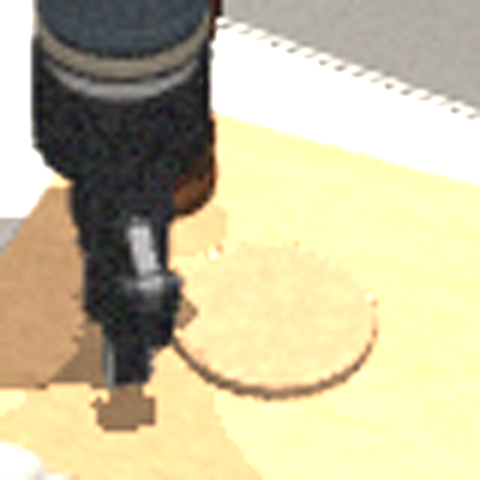

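Tip bottom at crop (128,383), pixel (296,214), which matches z≈0.018–0.02, just above the board and beside the coaster. Pushing now.

```bash
python3 -m handwheel '[0,0,0,-0.008,0,0,0.57,0,0,0,-0.008,0,0,0.57,0,0,0,-0.008,0,0,0.57,0,0,0,-0.008,0,0,0.57,0,0,0,-0.008,0,0,0.57,0,0,0,-0.008,0,0,0.57,0,0,0,-0.006,0,0,0.57,0,0,0,-0.006,0,0,0.57,0,0,0,0,0,0,0.57]'
cat > coast.py <<'E'
from h import *
import sys
b=snap('scene',sys.argv[1]);hsv=cv2.cvtColor(b,cv2.COLOR_RGB2HSV)
np.set_printoptions(precision=4,suppress=True)
B=np.array([.494,-.208]);a=np.radians(7.82);ex=np.array([np.cos(a),np.sin(a)]);ey=np.array([-ex[1],ex[0]])
# coaster: pixels between back and side edges with hue/sat/lightness differing from bamboo; fit circle of the front rim's dark edge
g=cv2.GaussianBlur(cv2.cvtColor(b,cv2.COLOR_RGB2GRAY),(0,0),.8)
import itertools
# warp board top plane z=.027 to a metric map (1 px = 1 mm), then Hough for the known 48 mm radius
N=380; src=[];dst=[]
for i,j in [(0,0),(0,1),(1,0),(1,1)]:
    w=B+(i*.36-.18)*ex+(j*.38-.19)*ey; src.append(proj('scene',[*w,.027])); dst.append((j*380,i*360))
M=cv2.getPerspectiveTransform(np.float32(src),np.float32(dst))
w=cv2.warpPerspective(b,M,(380,360)); cv2.imwrite('pics/w_'+sys.argv[1],w[:,:,::-1])
c=cv2.HoughCircles(cv2.GaussianBlur(w[:,:,2],(0,0),2),cv2.HOUGH_GRADIENT,1,15,param1=30,param2=10,minRadius=46,maxRadius=50)
for x,y,r in (c[0][:4] if c is not None else []): 
    d=np.array([y/1000-.18,x/1000-.19]); print('board xy',d,'r',r,'world',B+d[0]*ex+d[1]*ey)
E
python3 coast.py s6.png; python3 go.py .5601 -.2481 -.0095
```

```text
t: 18.4
eef_pos: [0.4982, -0.181, -0.0095]
tool_rot: [1.253, 2.879, -0.0]
force: [-0.6, 0.6, 0.4]
gripper_width: 0.0369
finger_force: 0.0
board xy [ 0.0305 -0.0225] r 48.2 world [ 0.5273 -0.2261]
board xy [0.0905 0.0855] r 47.1 world [ 0.572 -0.111]
pos [ 0.4977 -0.1806 -0.0096] rpy-mat z [ 0. -0. -1.] x [-0.682  0.732 -0.001] q6 -1.31 w 0.0366 t 18.45 F [-0.1  0.3 -0.2]
tool shift [-0.0919 -0.0004 -0.    ]
```

```bash
python3 -m handwheel '[0,0,0,-0.008,0,0,0.57,0,0,0,-0.008,0,0,0.57,0,0,0,-0.008,0,0,0.57,0,0,0,-0.008,0,0,0.57,0,0,0,-0.008,0,0,0.57,0,0,0,-0.008,0,0,0.57,0,0,0,-0.006,0,0,0.57,0,0,0,-0.006,0,0,0.57,0,0,0,0,0,0,0.57]'; python3 coast.py s7.png; python3 go.py .5601 -.2481 -.0095
python3 - <<'E'
import cv2,numpy as np
cv2.imwrite('pics/c7.png',np.hstack([cv2.convertScaleAbs(cv2.imread('pics/'+f),alpha=1.6) for f in('w_s6.png','w_s7.png')]))
E
```

```text
t: 19.58
eef_pos: [0.5389, -0.2248, -0.0095]
tool_rot: [1.253, 2.88, -0.0]
force: [0.4, 0.2, -0.2]
gripper_width: 0.0369
finger_force: 0.0
board xy [ 0.0645 -0.0715] r 48.3 world [ 0.5676 -0.2701]
board xy [0.0005 0.0735] r 48.3 world [ 0.4845 -0.1351]
board xy [0.0905 0.0865] r 47.2 world [ 0.5719 -0.11  ]
board xy [ 0.1565 -0.0705] r 47.1 world [ 0.6586 -0.2566]
pos [ 0.5385 -0.2244 -0.0096] rpy-mat z [ 0. -0. -1.] x [-0.682  0.732 -0.   ] q6 -1.34 w 0.0366 t 19.625 F [ 0.2 -0.2 -0. ]
tool shift [-0.032  -0.0004 -0.    ]
```

View pics/c7.png

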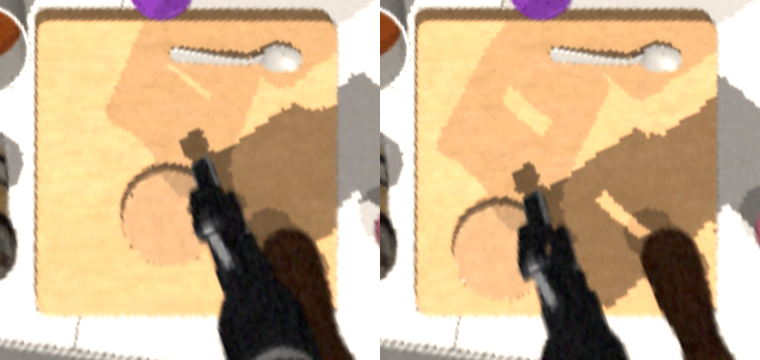

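Left: the coaster is being pushed, centre at about (165,215). Right: it has moved on to about (501,246), touched by the finger and clear of the mill. I'll check this estimator's bias on the first picture.

Run:
```python
from h import *
import re
src=open('coast.py').read()
for f in('s0.png','s5.png','s7.png'):
    s=src.replace("b=snap('scene',sys.argv[1])","b=cv2.imread('pics/%s')[:,:,::-1].copy()"%f).replace("sys.argv[1]","'x.png'")
    print(f);exec(s)
# board edges, scene at z=.018
im=cv2.imread('pics/s0.png'); hsv=cv2.cvtColor(im,cv2.COLOR_BGR2HSV)
m=cv2.inRange(hsv,(8,70,90),(28,255,255)); m[:,:250]=0;m[:,395:]=0;m[:165]=0;m[270:]=0
m=cv2.morphologyEx(m,cv2.MORPH_OPEN,np.ones((3,3)))
c=max(cv2.findContours(m,0,2)[0],key=cv2.contourArea)
P=np.array([ray('scene',*p[0],.018)[:2] for p in c]); Q=(P-B)@np.array([ex,ey]).T
print('extent 2/98%',np.percentile(Q,[0,1,99,100],axis=0))
```

```text
s0.png
board xy [0.0075 0.0145] r 49.4 world [ 0.4995 -0.1926]
board xy [ 0.1025 -0.1105] r 47.1 world [ 0.6106 -0.3035]
board xy [ 0.1435 -0.0245] r 49.4 world [ 0.6395 -0.2127]Traceback (most recent call last):
  File "<stdin>", line 5, in <module>
AttributeError: 'list' object has no attribute 'replace'
```

```bash
python3 -m handwheel '[0,0,0,-0.007,0,0,0.57,0,0,0,-0.007,0,0,0.57,0,0,0,-0.006,0,0,0.57,0,0,0,-0.005,0,0,0.57,0,0,0,-0.004,0,0,0.57,0,0,0,0,0,0,0.57]'; python3 go.py .5601 -.2481 -.0095; python3 -m handwheel '[0,0,0,0.02,0,0,0.57,0,0,0,0.02,0,-0.03,0.57,0,0,0,0,0,-0.05,0.57,0,0,0,0.04,0,-0.05,0.57,0,0,0,0.05,0.02,-0.05,0.57,0,0,0,0.05,0.03,0,0.57,0,0,0,0.05,0.03,0,0.57,0,0,0,0,0,0,0.57]'
cat > fit.py <<'E'
from h import *
B=np.array([.494,-.208]);a=np.radians(7.82);ex=np.array([np.cos(a),np.sin(a)]);ey=np.array([-ex[1],ex[0]])
def brd(p): return ((np.array(p)[:2]-B)@np.array([ex,ey]).T).round(4)
a=snap('top','t8.png');b=snap('scene','s8.png')
A=cv2.resize(a[120:220,320:420],None,fx=4,fy=4);Bm=cv2.resize(b[150:250,310:410],None,fx=4,fy=4)
cv2.imwrite('pics/c8.png',cv2.convertScaleAbs(np.hstack([A,Bm])[:,:,::-1],alpha=1.5))
E
python3 fit.py
```

```text
t: 20.38
eef_pos: [0.5585, -0.2458, -0.0096]
tool_rot: [1.253, 2.88, -0.0]
force: [0.1, -0.2, 1.2]
gripper_width: 0.0366
finger_force: 0.0
pos [ 0.5585 -0.2458 -0.0096] rpy-mat z [ 0.001 -0.    -1.   ] x [-0.682  0.732 -0.001] q6 -1.35 w 0.0366 t 20.375 F [ 0.1 -0.2  1.2]
tool shift [-0.0028 -0.0004 -0.0001]
t: 21.38
eef_pos: [0.4608, -0.027, 0.1619]
tool_rot: [-1.244, -2.882, -0.0]
force: [-0.2, -0.9, -0.0]
gripper_width: 0.037
finger_force: 0.0
```

View pics/c8.png

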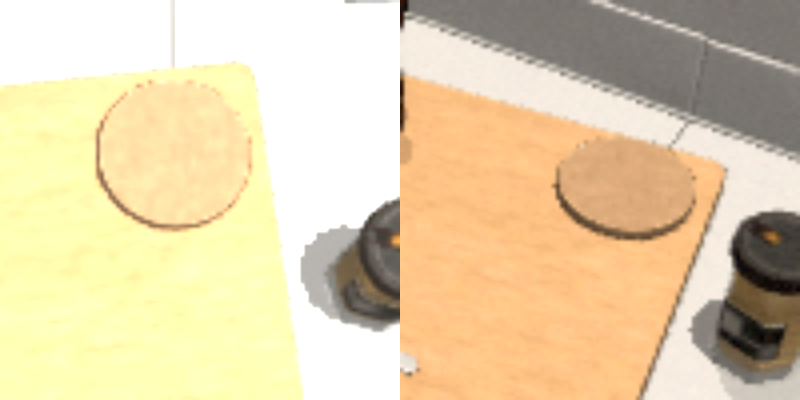

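Top crop: coaster disc centre (175,152), inside the board's back edge (65–75) and right edge (~270). Scene crop: disc centre (626,184), jar lid (770,238).

Run:
```python
from h import *
exec(open('fit.py').read().split("a=snap")[0])
for n,u,v in(('top',363.75,158),('scene',366.5,196)):
    p=ray(n,u,v,.027);print(n,p.round(4),brd(p))
print('jar scene',ray('scene',310+370/4,150+238/4,.099).round(4))
t=cv2.imread('pics/t8.png')
m=cv2.inRange(cv2.cvtColor(t,cv2.COLOR_BGR2HSV),(8,70,60),(28,255,255));m[:,:255]=0;m[:,410:]=0;m[:120]=0;m[275:]=0
m=cv2.morphologyEx(m,cv2.MORPH_OPEN,np.ones((3,3)));c=max(cv2.findContours(m,0,2)[0],key=cv2.contourArea)
Q=np.array([brd(ray('top',*p[0],.018)) for p in c]);print('ext',Q.min(0),Q.max(0))
import go; go.to(.5228,-.4175,.2)
```

```text
top [ 0.5973 -0.2885  0.027 ] [ 0.0913 -0.0938]
scene [ 0.5921 -0.2903  0.027 ] [ 0.086  -0.0949]
jar scene [ 0.5201 -0.4072  0.099 ]
ext [-0.1498 -0.1515] [0.15   0.1523]
pos [ 0.4637 -0.0306  0.1621] rpy-mat z [ 0.001 -0.001 -1.   ] x [-0.683  0.73  -0.001] q6 -1.06 w 0.0369 t 21.475 F [ 0.9 -0.7 -0.5]
tool shift [-0.323  -0.2212 -0.0375]
```

```bash
python3 -m handwheel '[0,0,0,-0.01,-0.01,-0.037,0.2,0,0,0,-0.035,-0.0235,0,0,0,0,0,-0.035,-0.0235,0,0,0,0,0,-0.035,-0.0235,0,0,0,0,0,-0.035,-0.0235,0,0,0,0,0,-0.035,-0.0235,0,0,0,0,0,-0.035,-0.0235,0,0,0,0,0,-0.035,-0.0235,0,0,0,0,0,-0.035,-0.0235,0,0,0,0,0,0,0,0,0]'
python3 - <<'E'
from h import *
import go
print('jar top',[ray('top',u,v,.099).round(4) for u,v in((419,180),)])
go.to(.5228,-.415,.2)
E
```

```text
t: 22.72
eef_pos: [0.5159, -0.3838, 0.1982]
tool_rot: [1.261, 2.875, -0.003]
force: [0.7, 0.1, -0.4]
gripper_width: 0.0855
finger_force: 0.0
jar top [array([ 0.525 , -0.4046,  0.099 ])]
pos [ 0.5159 -0.3838  0.1982] rpy-mat z [ 0.001 -0.003 -1.   ] x [-0.677  0.736 -0.003] q6 -1.56 w 0.0855 t 22.725 F [ 0.7  0.1 -0.4]
tool shift [-0.0277 -0.016  -0.0017]
```

Run:
```python
from h import *
for n,f,(u0,u1,v0,v1),k in(('top','t8.png',(395,450,155,215),1),('scene','s8.png',(380,430,195,250),1),('top','t0.png',(355,395,122,170),0),('scene','s0.png',(360,392,158,205),0)):
    im=cv2.imread('pics/'+f);zt=.099+.018*(1-k)
    g=im[v0:v1,u0:u1].max(2); m=(g<62).astype(np.uint8); m=cv2.morphologyEx(m,cv2.MORPH_OPEN,np.ones((2,2)))
    print(f); 
    for r in g[::4]: print(' '.join('%3d'%x for x in r[::3]))
    # project expected lid for comparison
    c={1:(.523,-.4175),0:(.607,-.299)}[k]
    P=np.array([proj(n,[c[0]+.031*np.cos(t),c[1]+.031*np.sin(t),zt]) for t in np.linspace(0,6.28,40)]); print('expected lid bbox',P.min(0).round(),P.max(0).round(),'origin',u0,v0)
```

```text
t8.png
210 209 209 209 209 209 208 209 208 208 209 209 207 208 208 156 178 179 178
211 210 210 210 209 210 208 210 208 208 208 210 208 209 208 133 179 178 178
210 212 211 210 210 211 209 210 209 209 209 209 209 208 208 207 178 178 178
211 210 210 211 211 210 210 211 210 209 209 207 209 208 209 208 179 179 179
212 211 211 211 210 211 210  56  75  95  73  72 167 209 208 208 179 179 178
212 211 211 211 212 204  65  85  66  69  66  71  96  82 209 209 179 178 179
212 203 122 122 122  47  71  46 160  66  62  63  67  82 209 209 179 179 178
203 123 122 121  75  38  73  70  67  70  68  65  62  79 211 206 179 179 179
123 123 115  76  75  79  57  82  67  64  63  66  76  65 211 205 179 179 179
208 123 136  86  60  77  68  42  69  79  89  81  64 211 211 207 179 178 179
212 124 124  91  49  65  81  77  81  67 102 184 211 211 211 211 179 179 178
212 212 208 130  97  93  58  47  55 184 185 185 210 212 211 211 179 179 178
213 212 212 212 210 187 186 185 185 185 185 186 212 211 211 211 179 179 178
212 212 212 212 212 210 188 187 186 186 186 212 211 211 211 211 179 178 179
213 212 213 214 212 212 211 2
[... 1747 characters left out ...]
159 159 141 142 141 142 143 140 141 160 158 160 159
expected lid bbox [362. 130.] [388. 155.] origin 355 122
s0.png
 76  76  76  78  79  78  83  98 135  77  77
 77  76  76  78  76  77  79  79  82  75  86
 79  78  45  26  34  41  41  45  52  78  76
 87  75  39  42  43  44  44  44  46  47  78
157 154   0  41  50  43  42  42  39  20  76
157 158  75  17  14  11  13  19  18  75  77
155 136  67  69  77  82  77  75 107 158 122
165  68  25  67  66  70  73  76 153 156 155
 90  46  54   7  23  19  74  93 162 165 157
 89  65   8  23  46  41  87  93 163 166 152
 94  71  67  70  77 101  93 126 164 165 113
162 139 122  72  81  83 130 135 135 154 157
expected lid bbox [364. 162.] [388. 177.] origin 360 158
```

```bash
python3 -m handwheel '[0,0,0,-0.014,-0.008,0,0,0,0,0,-0.0137,-0.008,0,0,0,0,0,0,0,0,0,0,0,0,0,0,0.03,0,0,0,0,0,0,0.03,0,0,0,0,0,0,0.02,0,0,0,0,0,0,0,0]'; python3 go.py .5228 -.415 .045
```

```text
t: 23.6
eef_pos: [0.5225, -0.4073, 0.117]
tool_rot: [-1.251, -2.877, -0.003]
force: [-0.7, -0.7, 0.3]
gripper_width: 0.0852
finger_force: 0.0
pos [ 0.5225 -0.4073  0.117 ] rpy-mat z [-0.003  0.004 -1.   ] x [-0.682  0.731  0.005] q6 -1.58 w 0.0852 t 23.6 F [-0.7 -0.7  0.3]
tool shift [-0.0062 -0.005   0.072 ]
```

```bash
python3 -m handwheel '[0,0,0,-0.006,-0.005,0,0,0,0,0,0,0,0,0,0,0,0,0,0,0.02,0,0,0,0,0,0,0.02,0,0,0,0,0,0,0.02,0,0,0,0,0,0,0.011,0,0,0,0,0,0,0,0]' 25; python3 go.py .5228 -.415 .045; python3 -m handwheel '[0,0,0,0,0,0,0.15,0,0,0,0,0,0,0.25,0,0,0,0,0,0,0.4,0,0,0,0,0,0,0.6,0,0,0,0,0,0,0.6,0,0,0,0,0,0,0.6]' 30
```

```text
t: 24.48
eef_pos: [0.5232, -0.4163, 0.0463]
tool_rot: [-1.253, -2.878, -0.002]
force: [-0.1, 0.4, -0.1]
gripper_width: 0.0852
finger_force: 0.0
pos [ 0.5232 -0.4163  0.0463] rpy-mat z [-0.002  0.002 -1.   ] x [-0.682  0.732  0.003] q6 -1.59 w 0.0852 t 24.475 F [-0.1  0.4 -0.1]
tool shift [0.0012 0.0006 0.0013]
t: 25.22
eef_pos: [0.5243, -0.4176, 0.0489]
tool_rot: [1.253, 2.879, -0.001]
force: [-0.2, 0.4, 5.7]
gripper_width: 0.0607
finger_force: 32.9
```

```bash
python3 -m handwheel '[0,0,0,0,0,-0.02,0.6,0,0,0,0,0,-0.02,0.6,0,0,0,0,0,-0.02,0.6,0,0,0,0,0,-0.02,0.6,0,0,0,0,0,0,0.6]'; python3 go.py .5965 -.2888 .13
```

```text
t: 25.85
eef_pos: [0.5252, -0.4183, 0.1307]
tool_rot: [1.251, 2.876, -0.004]
force: [0.7, -0.1, -4.5]
gripper_width: 0.061
finger_force: 34.9
pos [ 0.5252 -0.4183  0.1307] rpy-mat z [ 0.004 -0.004 -1.   ] x [-0.682  0.732 -0.006] q6 -1.59 w 0.061 t 25.85 F [ 0.7 -0.1 -4.5]
tool shift [0.0461 0.1405 0.0004]
```

```bash
python3 -m handwheel '[0,0,0,0.009,0.028,0,0.6,0,0,0,0.009,0.028,0,0.6,0,0,0,0.009,0.028,0,0.6,0,0,0,0.009,0.028,0,0.6,0,0,0,0.01,0.028,0,0.6,0,0,0,0,0,0,0.6,0,0,0,0,0,0,0.6]'; python3 go.py .5965 -.2888 .08
```

```text
t: 26.72
eef_pos: [0.5945, -0.2879, 0.1272]
tool_rot: [-1.252, -2.88, 0.001]
force: [-0.3, -0.5, -4.2]
gripper_width: 0.0608
finger_force: 35.0
pos [ 0.5945 -0.2879  0.1272] rpy-mat z [-0.001 -0.    -1.   ] x [-0.682  0.731  0.001] q6 -1.37 w 0.0608 t 26.725 F [-0.3 -0.5 -4.2]
tool shift [-0.002   0.0009  0.0472]
```

```bash
python3 -m handwheel '[0,0,0,-0.002,0.001,0.015,0.6,0,0,0,0,0,0.015,0.6,0,0,0,0,0,0.01,0.6,0,0,0,0,0,0.005,0.6,0,0,0,0,0,0,0.6]'; python3 -m handwheel '[0,0,0,0,0,0.003,0.6,0,0,0,0,0,0.002,0.6,0,0,0,0,0,0,0.6]'
```

```text
t: 27.35
eef_pos: [0.5967, -0.2886, 0.0821]
tool_rot: [-1.253, -2.88, -0.0]
force: [0.3, 0.5, -3.3]
gripper_width: 0.0608
finger_force: 35.0
t: 27.72
eef_pos: [0.597, -0.2886, 0.0778]
tool_rot: [-1.253, -2.881, 0.0]
force: [0.2, 0.2, -5.1]
gripper_width: 0.0604
finger_force: 35.0
```

```bash
python3 -m handwheel '[0,0,0,0,0,0.0015,0.6,0,0,0,0,0,0,0.6]'
```

```text
t: 27.98
eef_pos: [0.5969, -0.2886, 0.0762]
tool_rot: [-1.253, -2.881, -0.0]
force: [0.2, -0.4, -4.4]
gripper_width: 0.0606
finger_force: 35.0
```

```bash
python3 -m handwheel '[0,0,0,0,0,0.0015,0.6,0,0,0,0,0,0,0.6]'
```

```text
t: 28.22
eef_pos: [0.5973, -0.289, 0.076]
tool_rot: [1.253, 2.88, -0.001]
force: [-2.0, 0.3, 4.1]
gripper_width: 0.0606
finger_force: 35.5
```

```bash
python3 -m handwheel '[0,0,0,0,0,0.001,0.6,0,0,0,0,0,0,0.6]'
```

```text
t: 28.48
eef_pos: [0.5975, -0.2892, 0.076]
tool_rot: [1.252, 2.879, -0.001]
force: [-3.5, 2.4, 8.6]
gripper_width: 0.0608
finger_force: 36.1
```

```bash
python3 -m handwheel '[0,0,0,0,0,-0.0015,0.6,0,0,0,0,0,0,0.25,0,0,0,0,0,0,0.1,0,0,0,0,0,0,0,0,0,0,0,0,0,0,0,0,0,0,0,-0.02,0,0,0,0,0,0,-0.04,0,0,0,0,0,0,-0.04,0,0,0,0,0,0,-0.03,0]'; python3 -m handwheel '[0,0,0,0.05,0.01,0,0,0,0,0,0.05,0.02,0,0,0,0,0,0.05,0.03,0,0,0,0,0,0.05,0.03,0,0,0,0,0,0.05,0.03,0,0,0,0,0,0,0,0,0]'
python3 - <<'E'
from h import *
exec(open('fit.py').read().split("a=snap")[0])
for n in('top','scene'):
    im=snap(n,n+'9.png'); g=im.max(2)
    c=(.597,-.289)
    u,v=map(int,proj(n,[*c,.117])); q=(g[v-22:v+23,u-22:u+23]<62).astype(np.uint8)
    P=np.array([proj(n,[c[0]+.031*np.cos(t),c[1]+.031*np.sin(t),.126]) for t in np.linspace(0,6.28,60)])
    print(n,'exp lid bbox',P.min(0).round(1),P.max(0).round(1))
    C=np.array([proj(n,[c[0]+.048*np.cos(t),c[1]+.048*np.sin(t),.027]) for t in np.linspace(0,6.28,60)]);print('exp coaster bbox',C.min(0).round(1),C.max(0).round(1))
    for r in range(int(P[:,1].min())-4,int(C[:,1].max())+5,3): print(r,' '.join('%3d'%x for x in im[r,int(C[:,0].min())-6:int(C[:,0].max())+12:3,1]))
print(env.get_state()['eef_pos'])
E
```

```text
t: 29.6
eef_pos: [0.5979, -0.2892, 0.2091]
tool_rot: [1.252, 2.877, -0.001]
force: [1.3, -0.4, -0.5]
gripper_width: 0.0854
finger_force: 0.0
t: 30.35
eef_pos: [0.5129, -0.0202, 0.2067]
tool_rot: [-1.245, -2.884, -0.001]
force: [1.1, -1.2, 0.2]
gripper_width: 0.0851
finger_force: 0.0
top exp lid bbox [357.8 132.3] [384.8 158.1]
exp coaster bbox [344.7 139.7] [383.2 176.8]
128 206 207 207 207 209 207 207 207 168 207 207 207 208 207 206 206 207 206 206
131 207 208 207 207 207 207 207 207 169 207 207 207 207 207 207 206 206 207 207
134 206 207 206 207 206 206 206 207 169 131  67  67 128 204 204 207 209 210 208
137 206 206 206 204 206 206 169 162  61  93  77  68  86  69 164 206 208 209 205
140 172 173 171 175 177 175 168  66  84  64  67  67  71  72  65 170 208 208 208
143 173 173 174 174 166 153 116  66  45  80  49  66  65  66 100 106 208 207 208
146 174 176 173 167  95  92  59  74  50  68  80  68  67  68  81  91 208 208 210
149 176 178 178  95  94  93  53  62  64  68  64  73  70  63  81 114 209 209 208
152 179 172 100  95  92  92  63  48  84  69  65  65  67  75  65 170 209 209 211
155 17
[... 1587 characters left out ...]
87  59  30  45  59  61  60  61 156 156 156 154 155 154
189 129 130 124  73  62  53  30  10  26   6  61  86 121 128 132 155 151 154
192 133 128  87  62  65  20  15  35  25  31  69  70 116 102 131 129  99 156
195 128 126  74  66  70  63  57  12  49  60  75  90 115 112 131 129 153 156
198 124 130  51 113 111  58  58  59  72  74  70 100 108 116 130 128 151 157
201 128 127 131  68 111  98  73  66  67  70  92  95  98 101 125  70 156 153
204 129 126 123 107  52 115  99  97  96  95  98  95  94 122 129 128 157 156
207 124 128 125 128 127  47  52  71 100  96  66  56 104 131 132 154 156 155
210 128 126 128 129 120 129 122 109 108 108 109 109 127 126  76 157 157 157
[ 0.51518004 -0.0237681   0.20662052]
```

The lid and coaster outlines match the expected ones to within about 1–2 px in both views: the jar is upright and centred, and the arm is clear.

```bash
python3 -m handwheel '[0,0,0,0,0,0,0,0,0,0,0,0,0,0]'; python3 -c "
from workcell import env
print(env.hand_in())"
```

```text
t: 30.7
eef_pos: [0.515, -0.0253, 0.2054]
tool_rot: [1.256, 2.879, -0.0]
force: [-0.4, -0.9, -0.1]
gripper_width: 0.0852
finger_force: 0.0
the job is handed in; nothing more can be done
None
```

I handed the job in at about 31 s: by the last camera check the coaster lies in the back right corner (about x 0.09, y −0.094 m in the board frame) with the jar released upright near its middle, though the hand-in call returned no verdict.

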